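# Load a perch dowel into the notched drilling cradle and clamp it

## Task

Raise the hold-down lever of the wooden cradle and roll the long dowel along the two rails, without lifting it off them, until it lies level in both V notches. Slide it lengthwise until its end touches the upright end stop, then swing the lever back down so that its pad rests on the dowel. Leave the other things on the table where they are.

Things in the scene. Friction and masses are not known exactly. Their poses are not given: they have to be found in the camera images.
- cradle: Fixed wooden cradle: a 12 mm base board with two parallel rails 28 mm thick, flat tops 70 mm above the table, centred at its y = +90 and -90 mm, running from x = -135 (8 mm high lip at the front end) to x = +70 mm, with an end stop and a lever at its +y side. Origin: on the table, midway between the notches; x runs along the rails from front lips to notches, y towards the end stop, z up.
- stop_face (a point): Point on the inner face (facing cradle -y) of the end stop, an upright board 70 mm long in x, 12 mm thick, 88 mm high: cradle x 0, y 160, z 70 mm, where the tip of a seated dowel touches.
- notch_stop_side (a point): Middle of the V notch in the rail near the end stop, at rail-top height (cradle x 0, y 90, z 70 mm). The notch is 90 degrees, 34 mm wide, 17 mm deep; a 12 mm high lip stands behind it (x = 19 to 35 mm). The axis of a seated dowel passes through this point.
- notch_free_side (a point): The same point of the identical notch in the other rail (cradle x 0, y -90, z 70 mm).
- dowel: Loose round wooden dowel, 24 mm diameter, 320 mm long over its rounded ends, about 100 g, lying across the two rails in front of the notches. Origin at its middle on its axis; its y axis is its length, towards the end-stop end (x and z turn as it rolls). Its axis is 82 mm above the table on the rails and 70 mm when seated in the notches.
- dowel_stop_end (a point): Tip of the dowel's end nearer the end stop, on its axis.
- dowel_free_end (a point): Tip of the dowel's other end, on its axis.
- lever (a joint): Angle of the steel hold-down lever, a rocker over the +y rail, turning about the cradle's y: 0 fully lowered without a dowel, 0.06 rad with its pad on a seated dowel, 0.95 fully raised. It stays where it is left; about 2 N at either end moves it. Bar 12 mm thick, 14 mm wide. Tail pushed down: nose rises; nose pushed down: pad lowers. Lowered, it blocks the notch.
- lever_pivot (a point): Lever's pivot axis, in the cradle at x = 55, y = 90, z = 106 mm.
- lever_tail (a point): Middle of the top of the tail plate (26 mm long x 28 mm wide), 76 mm from the pivot on the side away from the notch and 6 mm above the bar's middle.
- lever_nose (a point): Middle of the top of the nose plate (26 x 28 mm), 92 mm from the pivot on the notch side and 6 mm above the bar's middle.
- lever_pad (a point): Centre of the underside of the round rubber pad (20 mm diameter), 55 mm from the pivot on the nose side, 27 mm below the bar's middle.
- house_a: Bystander: small wooden birdhouse, about 75 mm high, standing on the table behind the cradle; origin at its foot. To be left alone.
- house_b: Bystander: small wooden birdhouse, about 70 mm high, on the table beyond the end stop; origin at its foot. To be left alone.
- house_c: Bystander: small wooden birdhouse, about 80 mm high, on the table towards the robot; origin at its foot. To be left alone.
- offcut: Bystander: flat wooden block 45 x 70 x 18 mm lying on the base board between the rails, its top 30 mm above the table; origin at the centre of its underside. To be left alone.
- glue: Bystander: white bottle 52 mm diameter, 140 mm high, standing on the table; origin at its foot. To be left alone.
- board_stack: Bystander: wooden block 90 x 140 x 30 mm on the table; origin at the centre of its underside. To be left alone.
- screwdriver: Bystander: screwdriver lying on the table. To be left alone.

How it is judged:
On the way, in this order (a step that is already met when the one before it is completed fails the run):
1. the hold-down lever is raised (above 0.6 rad) (value of joint lever above 0.6 rad), for 0.2 s.
2. with the lever up, the dowel lies level in both notches with its end against the end stop (x of dowel_stop_end in the frame of cradle between -0.005 and 0.005 m and z of dowel_stop_end in the frame of cradle between 0.0655 and 0.0745 m and x of dowel_free_end in the frame of cradle between -0.005 and 0.005 m and z of dowel_free_end in the frame of cradle between 0.0655 and 0.0745 m and y of dowel_stop_end in the frame of cradle above 0.1565 m and value of joint lever above 0.3 rad), for 0.2 s.
At the end, for the whole second after the job is handed in: The dowel rests in both V notches (both ends of its axis within 5 mm of the notch line and 4.5 mm of seated height), its end within 3.5 mm of the end stop, at rest, and the lever is down on it (below 0.105 rad; 0.06 is contact) (x of dowel_stop_end in the frame of cradle between -0.005 and 0.005 m and z of dowel_stop_end in the frame of cradle between 0.0655 and 0.0745 m and x of dowel_free_end in the frame of cradle between -0.005 and 0.005 m and z of dowel_free_end in the frame of cradle between 0.0655 and 0.0745 m and y of dowel_stop_end in the frame of cradle above 0.1565 m and value of joint lever below 0.105 rad and linear speed of dowel below 0.01 m/s); the robot touches nothing.
It fails at once if the dowel is lifted more than 25 mm off the rails (z of dowel in the frame of cradle above 0.107 m).
It fails at once if the dowel falls off the cradle (height (world z) of any of dowel_stop_end, dowel_free_end below 0.035 m).
It fails at once if a bystander is moved by more than 30 mm (distance of any of house_a, house_b, house_c, offcut, glue, board_stack, screwdriver from where it was at the start of the episode above 0.03 m).
It also fails if it takes over 67 s, if anything falls off the work surface, if the arm or the gripper's body presses on something with over 40 N, if the wrist force passes 120 N, or if a joint passes its speed limit or range.

## Robot

A 6-joint arm with a two-finger parallel gripper is mounted at the origin on the work surface. World frame = base frame: x ahead of the robot, y to its left, z up, the work surface at z = 0. Lengths are in m, angles in rad, forces in N, time in s.
With the tool pointing down it reaches from about 0.15 to 0.775 m from the base axis. Payload 6.1 kg.
Tool frame: the origin (TCP) lies on the mounting face of the last link; the fingertips stand 173 mm ahead of it and the grasp point (between the pads) lies 155 mm ahead of it; z points along the fingers, y is the line along which they close (so a half turn about z gives the same grasp; the last joint's range is limited). The gripper opens to 85 mm and grips with 20 to 120 N. Pads are 22 mm wide; open, the fingers measure 114 mm over their backs; the gripper's body (76 mm by 85 mm) begins 54 mm behind the grasp point. The pads swing forward as they close: fully open they stand 13 mm farther back than shut.
Start: joints at [1.251, 0.126, -0.04, 1.405, 0, 1.571], TCP at [0.165, 0.498, 0.405] pointing down, gripper open.
Joint ranges: [-2.72, 2.72], [-0.95, 1.95], [-1.27, 1.35], [-1.78, 2.02], [-1.46, 1.47], [-3.14, 3.14]. Speed limits (rad/s): [2.39, 2.39, 3.01, 3.14, 3.14, 3.14].

## Interface

Orientations are given as a unit quaternion [w, x, y, z].
In Python, from plant import state, eyes, bot, spot_in, silhouettes gives the robot as it stands. The module is installed in compiled form; this text tells all that it offers.
- The arm moves only by the tool apply_moves, never from a script. Its argument "deltas" is a list of rows, each a list of 7 numbers: the turn, a rotation vector about the tool's x, y, z in rad, then the shift along the tool's x, y, z in cm, then the opening, from -1 (shut) to 1 (fully open). In form: [[wx, wy, wz, tx, ty, tz, gripper], ...]. A call has 1 to 5 rows; each row is the pose to reach, as a shift and turn from the pose commanded when the call began, along the tool's axes at that moment; what a row does not reach only later rows make up. A row lasts 1/8 s, in which the tool goes at most 62.5 mm and 10.7 degrees, less where a joint would pass 70% of its speed; a pose out of reach is approached as far as the arm can. A call with a gripper value outside its range is refused whole. The fingers move at their own pace and stop on an object; "grip_force" is the grip in N (left out, the last holds). Time passes only in rows, so rows that repeat a pose let the fingers close. It gives the time, the measured TCP pose, the force, the opening and the grip force at its end, in the units of the state.
- state(): the state, without advancing time (a new reading comes with each control period).
- eyes.grab_frame(name): name is "scene" or "top"; returns a dict with "img" (400x640x3 uint8, blue, green, red), "fovy" (degrees; the focal length in pixels is half the picture's height over the tangent of half this angle, whatever the lens; pixels are square), "cx", "cy" (the principal point, pixels), "distortion" ([k1, k2, p1, p2, k3] as OpenCV has them; the pictures are not rectified), "R" (3x3) and "t" (3): a world point X has camera coordinates R X + t. Camera axes: x right, y down, z forward; pixel columns grow to the right and rows downward; lengths in m; the calibration is good to about 2 mm. A picture is of the moment at which its call begins. There is no depth.
- bot.close_job(): hands the job in; it is judged then, once.
Trained networks look in the newest picture that a camera, given by its name, has taken for a name from the list of things; names that differ only in an ending like _2 or _b are one class to them, and where a whole thing is asked for, a point or a joint stands for the part that bears it (a point fixed in the world has none). Each returns a list of dicts, best first, with "confidence" (0 to 1); they miss things now and then, are a little off and sometimes report something else, mostly with a low value. They report only what shows in the picture. A call takes as long as a camera call.
- spot_in(camera, target): "rect" ([left, top, right, bottom] in pixels, round what is visible of it).
- silhouettes(camera, target): "pixels" (400x640 bool, what is visible of it) and "rect" ([left, top, right, bottom] in pixels, round what is visible of it).
The state is a dict: "time": time; "joint_pos": joint angles; "qvel": joint speeds; "joint_efforts": joint torques, N m; "position": TCP position; "orientation": TCP orientation; "force": force on the tool from outside, world axes, zero at the start; "wrist_torque": the same for the moment, N m; "gripper_width": finger opening in m; "grip_force": force on a finger pad.
Only numpy, scipy, OpenCV 4.12 (cv2) and the standard library are available. Lean on these libraries where they do the work, as an engineer would, in place of code of your own. Each camera call takes 0.05 s, during which the arm holds its last target. There are 200 camera calls.

## Working session

There is one attempt and no reset: what is moved stays moved. The work goes in short steps, Python scripts to look and compute and a tool call to move; the robot and the scene stay as the last step left them, time stands still between calls to the robot, and variables do not carry over. Pictures are saved under pics/ and viewed, at most 10 in all, crops included, and the job is handed in when it is done.

Besides the shell and the picture viewer there is one more tool, called after ">>>" as a command line: name --pt "numbers of a row" for each row, then --argument value for the rest. apply_moves: Moves the arm, as the interface text tells. Its arguments: {"type":"object","properties":{"deltas":{"type":"array","items":{"type":"array","items":{"type":"number"}}},"grip_force":{"type":"number"}},"required":["deltas"]}

```bash
mkdir -p pics; ls
python3 - <<'E'
from plant import state, eyes, bot, spot_in, silhouettes
import cv2, numpy as np
print(state())
for n in ("scene","top"):
    f=eyes.grab_frame(n); cv2.imwrite(f"pics/{n}0.png",f["img"])
    print(n,{k:(np.round(v,4).tolist() if not isinstance(v,float) else v) for k,v in f.items() if k!="img"})
    for t in ("cradle","dowel","lever","lever_tail","lever_nose","lever_pad","dowel_stop_end","dowel_free_end","notch_stop_side","stop_face","notch_free_side","lever_pivot","house_a","glue","board_stack","offcut","screwdriver"):
        try:
            r=spot_in(n,t); print(t,[(np.round(x["rect"]).tolist(),round(x["confidence"],2)) for x in r[:3]])
        except Exception as e: print(t,e)
E
```

```text
pics
{'time': 0.0, 'joint_pos': array([ 1.25098909e+00,  1.26356538e-01, -4.06285776e-02,  1.40538348e+00,
       -1.52168877e-05,  1.57080255e+00]), 'qvel': array([-0.00051771,  0.00037976, -0.00101599, -0.00060419, -0.00097417,
       -0.00129541]), 'joint_efforts': array([ 4.21658733e-04, -4.35911500e+01,  3.52924883e+01,  1.72885676e-02,
        1.04206115e-04, -2.70757454e-06]), 'position': array([0.16500935, 0.4982476 , 0.40393114]), 'orientation': array([-1.17656991e-04,  1.59226071e-01,  9.87241835e-01, -7.77317621e-04]), 'force': array([-0.95719011,  0.75421717, -0.23230504]), 'wrist_torque': array([-0.04161136,  0.03590186,  0.02381755]), 'grip_force': 0.0, 'gripper_width': 0.08535402287011402}
scene {'fovy': 46.00924446354607, 'cx': 320.90240212144005, 'cy': 205.83915436295197, 'distortion': [0.0007, 0.0, 0.0, 0.0, 0.0], 'R': [[0.1773, 0.9841, 0.0106], [0.8352, -0.1448, -0.5306], [-0.5207, 0.1029, -0.8475]], 't': [-0.0833, -0.4156, 1.6888]}
cradle [([283.0, 176.0, 383.0, 254.0], 0.92)]
dowel [([262.0, 178.0, 370.0, 190.0], 0.68)]
lever [([349.0, 188.0, 366.0, 256.0], 0.94)
[... 1738 characters left out ...]
 0.57)]
dowel_free_end [([267.0, 211.0, 374.0, 244.0], 0.57)]
notch_stop_side [([255.0, 142.0, 359.0, 250.0], 0.76), ([214.0, 161.0, 239.0, 182.0], 0.33)]
stop_face [([254.0, 139.0, 361.0, 249.0], 0.97), ([278.0, 141.0, 301.0, 207.0], 0.34)]
notch_free_side [([255.0, 144.0, 359.0, 248.0], 0.83)]
lever_pivot [([256.0, 143.0, 360.0, 250.0], 0.97)]
house_a [([362.0, 129.0, 386.0, 156.0], 0.96), ([423.0, 266.0, 452.0, 284.0], 0.92), ([214.0, 159.0, 240.0, 185.0], 0.64)]
glue [([163.0, 276.0, 189.0, 291.0], 0.75)]
board_stack [([441.0, 187.0, 493.0, 229.0], 0.75)]
offcut [([308.0, 205.0, 335.0, 225.0], 0.75)]
screwdriver [([164.0, 179.0, 169.0, 244.0], 0.78), ([162.0, 278.0, 188.0, 295.0], 0.34)]
```

Run:
```python
import cv2
a=cv2.imread("pics/top0.png")[125:265,220:400]; cv2.imwrite("pics/a.png",cv2.resize(a,None,fx=4,fy=4,interpolation=cv2.INTER_CUBIC))
a=cv2.imread("pics/scene0.png")[150:270,250:400]; cv2.imwrite("pics/b.png",cv2.resize(a,None,fx=5,fy=5,interpolation=cv2.INTER_CUBIC))
```

```text
(no output)
```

View pics/a.png

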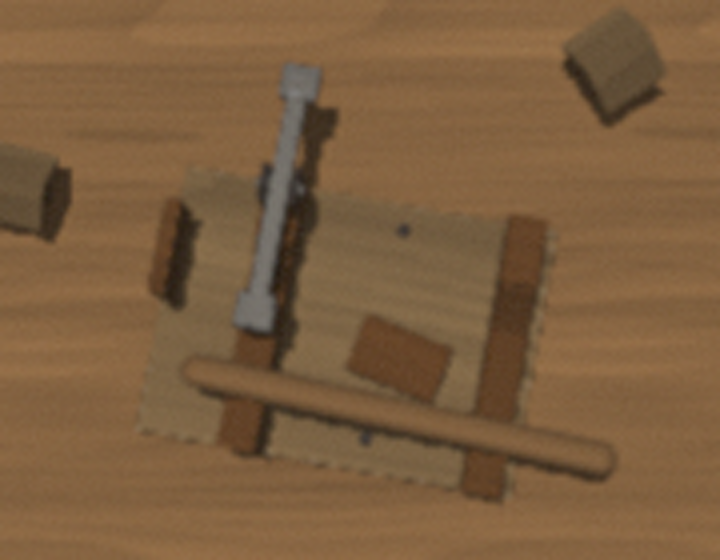

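View pics/b.png

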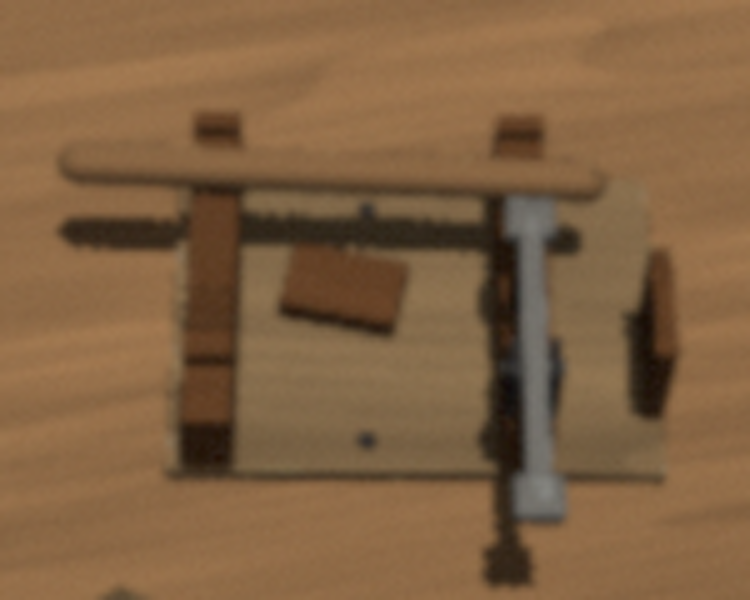

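View pics/scene0.png

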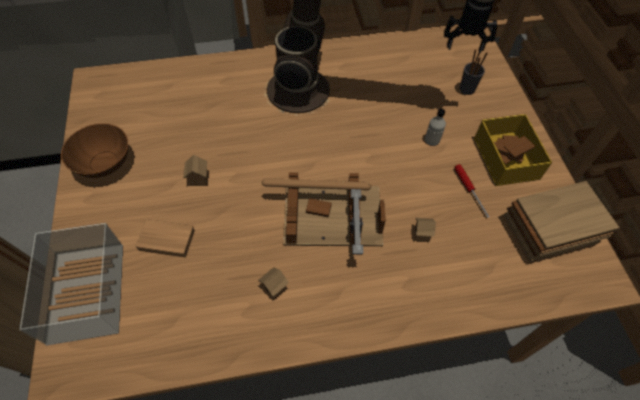

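```bash
cat > h.py <<'E'
import numpy as np, cv2
from scipy.optimize import least_squares
def proj(f,X):
    X=np.atleast_2d(X).astype(float); F=200/np.tan(np.radians(f["fovy"])/2)
    K=np.array([[F,0,f["cx"]],[0,F,f["cy"]],[0,0,1]])
    return cv2.projectPoints(X,cv2.Rodrigues(np.array(f["R"]))[0],np.array(f["t"],float),K,np.array(f["distortion"],float))[0][:,0]
def tri(fs,uvs):
    return least_squares(lambda X:np.concatenate([(proj(f,X)[0]-uv) for f,uv in zip(fs,uvs)]),[.4,.05,.08])
def c2w(p,X):  # cradle pose (x,y,yaw), m
    c,s=np.cos(p[2]),np.sin(p[2]); X=np.atleast_2d(X)
    return np.c_[p[0]+c*X[:,0]-s*X[:,1],p[1]+s*X[:,0]+c*X[:,1],X[:,2]]
def w2c(p,X):
    c,s=np.cos(p[2]),np.sin(p[2]); X=np.atleast_2d(X)-[p[0],p[1],0]
    return np.c_[c*X[:,0]+s*X[:,1],-s*X[:,0]+c*X[:,1],X[:,2]]
def lev(th,d,h): # d along nose side(+), h above bar middle; nose rises with th
    return [.055-d*np.cos(th)+h*np.sin(th),.09,.106+d*np.sin(th)+h*np.cos(th)]
E
cat > fit.py <<'E'
from h import *
from plant import eyes
T=eyes.grab_frame("top");S=eyes.grab_frame("scene")
a=lambda u,v:np.array([220+u/4-.4,125+v/4-.4]); b=lambda u,v:np.array([250+u/5-.4,150+v/5-.4])
for n,ua,ub in(("tail",a(300,81),b(540,495)),("nose",a(255,308),b(530,215)),("dstop",a(184,369),b(605,182)),("dfree",a(614,458),b(60,161)),("lipfree",a(484,498),b(217,113)),("lipstop",a(241,452),b(521,117))):
    r=tri((T,S),(ua,ub)); print(n,r.x.round(4),np.round(r.fun,2))
fl=lambda y:[-.135,y,.078]
obs=[(T,a(484,498),lambda t:fl(-.09)),(S,b(217,113),lambda t:fl(-.09)),(T,a(241,452),lambda t:fl(.09)),(S,b(521,117),lambda t:fl(.09)),
(T,a(300,81),lambda t:lev(t,-.076,.006)),(S,b(540,495),lambda t:lev(t,-.076,.006)),(T,a(255,308),lambda t:lev(t,.092,.006)),(S,b(530,215),lambda t:lev(t,.092,.006)),(T,a(527,217),lambda t:[.07,-.09,.07])]
r=least_squares(lambda q:np.concatenate([proj(f,c2w(q[:3],P(q[3])))[0]-uv for f,uv,P in obs]),[.43,.05,-.15,.03])
print(r.x.round(4),r.fun.round(2)); p=r.x[:3]; np.save("p.npy",p)
L=[[(-.035,.16,.088),(.035,.16,.088),(.035,.172,.088),(-.035,.172,.088)]]
for y in(-.09,.09):
    L.append([(-.135,y-.014,.078),(-.135,y+.014,.078),(.07,y+.014,.07),(.07,y-.014,.07)]);L.append([(-.017,y-.014,.07),(-.017,y+.014,.07),(.017,y+.014,.07),(.017,y-.014,.07)])
ims=[]
for f,(u,v,w,h) in((T,(220,125,180,140)),(S,(250,150,180,140))):
    im=cv2.resize(f["img"][v:v+h,u:u+w],None,fx=4,fy=4,interpolation=cv2.INTER_CUBIC)
    for q in L: cv2.polylines(im,[np.int32((proj(f,c2w(p,q))-[u,v]+.5)*4)],True,(0,255,0),1)
    ims.append(cv2.resize(im,None,fx=.74,fy=.74) if 0 else im)
cv2.imwrite("pics/fit.png",cv2.resize(np.hstack(ims),(800,311)))
E
python3 fit.py
```

```text
tail [0.7093 0.054  0.1074] [ 0.23  0.04  0.21 -0.01]
nose [0.5458 0.0838 0.1224] [ 0.27  0.05  0.27 -0.01]
dstop [0.5054 0.1391 0.0829] [-0.15 -0.03 -0.15  0.01]
dfree [ 0.4408 -0.1693  0.0883] [0.43 0.05 0.44 0.01]
lipfree [ 0.4128 -0.0755  0.0759] [-0.18 -0.03 -0.19 -0.  ]
lipstop [0.4464 0.1004 0.076 ] [-0.8  -0.15 -0.84  0.03]
[ 0.5636 -0.0109 -0.1785  0.0898] [-0.15 -0.69 -0.13  0.1  -1.29 -0.29 -0.36 -0.31  0.13  0.39  0.25  0.17
  0.23  0.71  0.18 -0.09  1.08 -0.21]
```

View pics/fit.png

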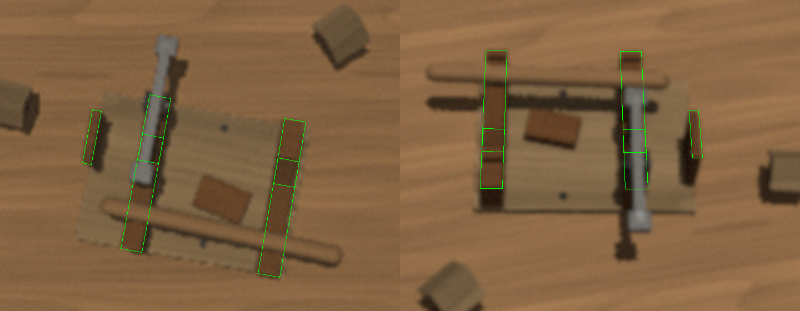

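Fit agrees: the top view shows tail (295,145), nose (284,202), dowel from (266,217) to (373,239); overlay lines lie on the rails, notches and stop board, and triangulated heights (tail 107, dowel 83–88 mm) match. Now a helper for moves.

```bash
cat >> h.py <<'E'
from scipy.spatial.transform import Rotation as Ro
def go(P,tip,dyaw=0.):
    """cradle-frame fingertip target (m), tool y at cradle x + dyaw; prints tool-axis row"""
    from plant import state
    s=state(); R=Ro.from_quat(np.roll(s["orientation"],-1)); p=np.load("p.npy")
    a=p[2]+dyaw; y=np.array([np.cos(a),np.sin(a),0]); z=np.array([0,0,-1.]); G=Ro.from_matrix(np.c_[np.cross(y,z),y,z])
    X=c2w(p,P)[0]+[0,0,tip]
    print("row",(R.inv()*G).as_rotvec().round(3),(R.inv().apply(X-s["position"])*100).round(2))
    t=s["position"]+R.apply([0,0,.173]); print("t",s["time"],"tip cradle mm",(w2c(p,t)[0]*1000).round(1),"F",s["force"].round(1),"w",round(s["gripper_width"],4),"q",s["joint_pos"].round(2))
E
python3 -c "
from h import *
go([.118,.09,.16],.173)"
```

```text
row [ 0.    -0.     1.429] [-64.26 -25.24   7.17]
t 1.9 tip cradle mm [-482.7  430.4  231.7] F [ 0.2  0.3 -0.8] w 0.0854 q [ 1.25  0.13 -0.04  1.41  0.    1.57]
```

>>> apply_moves --pt "0 0 1.429 -64.3 -25.2 7.2 -1" --pt "0 0 1.429 -64.3 -25.2 7.2 -1" --pt "0 0 1.429 -64.3 -25.2 7.2 -1" --pt "0 0 1.429 -64.3 -25.2 7.2 -1" --pt "0 0 1.429 -64.3 -25.2 7.2 -1" --grip_force 40

```text
time: 2.52
position: [0.4054, 0.2982, 0.3723]
orientation: [0.0, 0.591, 0.807, 0.0]
force: [-0.1, 1.3, 0.7]
gripper_width: 0.0001
grip_force: 0.0
```

```bash
python3 -c "
from h import *
go([.118,.09,.16],.173)"
```

```text
row [ 0.001 -0.001  0.486] [-31.8   20.37   3.94]
t 2.525 tip cradle mm [-210.5  276.2  199.3] F [-0.1  1.3  0.7] w 0.0001 q [ 0.63  0.09 -0.15  1.33  0.    1.9 ]
```

>>> apply_moves --pt "0 0 0.486 -31.8 20.4 3.9 -1" --pt "0 0 0.486 -31.8 20.4 3.9 -1" --pt "0 0 0.486 -31.8 20.4 3.9 -1" --pt "0 0 0.486 -31.8 20.4 3.9 -1" --pt "0 0 0.486 -31.8 20.4 3.9 -1"

```text
time: 3.15
position: [0.6459, 0.101, 0.3401]
orientation: [0.0, 0.765, 0.643, 0.0]
force: [0.9, 1.4, 0.1]
gripper_width: -0.0004
grip_force: 0.0
```

```bash
python3 -c "
from h import *
go([.118,.09,.16],.173)"
```

```text
row [ 0.    -0.     0.006] [-3.5   5.67  0.71]
t 3.15 tip cradle mm [ 61.1 124.8 167.1] F [0.9 1.4 0.1] w -0.0004 q [0.16 0.38 0.14 1.34 0.   1.9 ]
```

>>> apply_moves --pt "0 0 0.006 -3.5 5.7 0.7 -1" --pt "0 0 0.006 -3.5 5.7 0.7 -1" --pt "0 0 0.006 -3.5 5.7 3 -1" --pt "0 0 0.006 -3.5 5.7 4.5 -1"

```text
time: 3.65
position: [0.6941, 0.0587, 0.2942]
orientation: [-0.0, 0.767, 0.641, -0.0]
force: [-0.9, 0.6, 0.2]
gripper_width: 0.0
grip_force: 0.0
```

Run:
```python
from h import *
from plant import eyes
go([.118,.09,.056],.173)
f=[eyes.grab_frame(n)["img"] for n in("top","scene")]
cv2.imwrite("pics/c.png",cv2.resize(np.hstack([f[0][100:250,230:380],f[1][130:280,280:430]]),None,fx=2.6,fy=2.6,interpolation=cv2.INTER_CUBIC))
```

```text
row [-0.001  0.     0.   ] [-0.16  0.2   6.52]
t 3.65 tip cradle mm [115.9  91.6 121.2] F [-0.9  0.6  0.2] w 0.0 q [0.08 0.47 0.18 1.28 0.   1.83]
```

View pics/c.png

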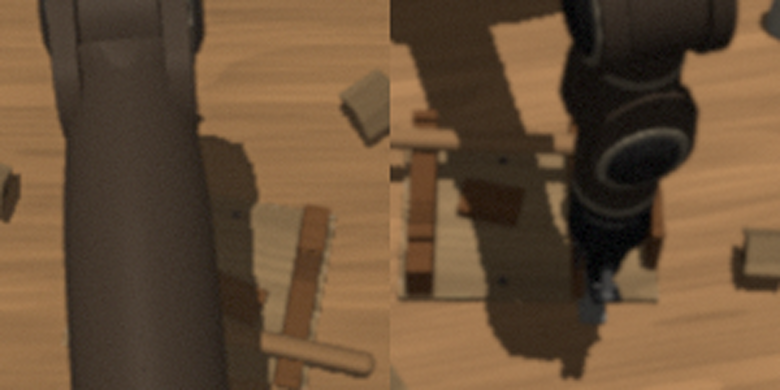

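The right view shows the shut fingertips right over the tail plate (crop ~600,290); pressing down.

>>> apply_moves --pt "0 0 0 -0.1 0.2 1.5 -1" --pt "0 0 0 -0.1 0.2 3 -1" --pt "0 0 0 -0.1 0.2 4.5 -1" --pt "0 0 0 -0.1 0.2 6 -1" --pt "0 0 0 -0.1 0.2 6.5 -1"

```text
time: 4.38
position: [0.6961, 0.0569, 0.2286]
orientation: [-0.0, 0.767, 0.641, -0.001]
force: [0.5, 0.5, 2.2]
gripper_width: -0.0002
grip_force: 0.8
```

Run:
```python
from h import *
go([.118,.09,.056],.173)
```

```text
row [-0.002  0.001 -0.   ] [-0.02 -0.03 -0.04]
t 4.375 tip cradle mm [118.1  90.1  55.6] F [0.5 0.5 2.2] w -0.0002 q [ 0.08  0.5   0.08  1.15 -0.    1.83]
```

>>> apply_moves --pt "0 0 0 0 0 -6 -1" --pt "0 0 0 0 0 -12 -1" --pt "0 0 0 2 -2 -15 1" --pt "0 0 0 6 -7 -15 1" --pt "0 0 0 10 -13 -15 1"

```text
time: 5.0
position: [0.5935, 0.1716, 0.3801]
orientation: [0.0, 0.768, 0.641, 0.0]
force: [0.3, 2.0, -0.5]
gripper_width: 0.0545
grip_force: 0.0
```

Run:
```python
from h import *
go([-.088,-.02,.16],.173,-.028)
```

```text
row [ 0.001 -0.001  0.027] [-20.5   -8.48   4.69]
t 5.0 tip cradle mm [ -2.9 185.  207.1] F [ 0.3  2.  -0.5] w 0.0545 q [0.28 0.3  0.13 1.4  0.   2.03]
```

>>> apply_moves --pt "0 0 0 0 -4 -4 1" --pt "0 0 0.027 -6 -8.5 -4 1" --pt "0 0 0.027 -12 -8.5 -4 1" --pt "0 0 0.027 -18 -8.5 -3 1" --pt "0 0 0.027 -20.5 -8.5 0 1"

```text
time: 5.62
position: [0.4736, -0.0181, 0.3814]
orientation: [0.002, 0.777, 0.63, 0.001]
force: [0.7, -0.3, -0.5]
gripper_width: 0.0849
grip_force: 0.0
```

Run:
```python
from h import *
from plant import eyes
go([-.088,-.02,.062],.173,-.028)
f=[eyes.grab_frame(n)["img"] for n in("top","scene")]
cv2.imwrite("pics/d.png",cv2.resize(np.hstack([f[0][110:260,230:380],f[1][130:280,250:400]]),None,fx=2.6,fy=2.6,interpolation=cv2.INTER_CUBIC))
```

```text
row [ 0.004 -0.    -0.001] [ 0.3  -0.13 14.64]
t 5.625 tip cradle mm [-86.6 -23.  208.4] F [ 0.7 -0.3 -0.5] w 0.0849 q [-0.04  0.03 -0.2   1.34 -0.    1.74]
```

View pics/d.png

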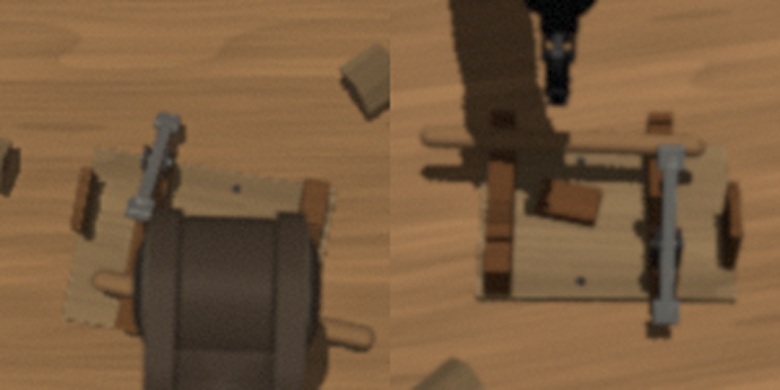

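>>> apply_moves --pt "0 0 0 0.3 -0.1 5 1" --pt "0 0 0 0.3 -0.1 10 1" --pt "0 0 0 0.3 -0.1 14 1" --pt "0 0 0 0.3 -0.1 14.6 1" --pt "0 0 0 0.3 -0.1 14.6 1"

```text
time: 6.35
position: [0.4744, -0.0124, 0.2352]
orientation: [0.0, 0.776, 0.631, 0.0]
force: [1.0, 0.4, -0.1]
gripper_width: 0.0856
grip_force: 0.0
```

Run:
```python
from h import *
from plant import eyes
go([-.088,-.02,.062],.173,-.028)
T=eyes.grab_frame("top");S=eyes.grab_frame("scene"); p=np.load("p.npy")
o=[(T,(285,189.6),.092),(T,(294.6,156.9),-.076),(S,(358,190.8),.092),(S,(355.8,251.2),-.076)]
r=least_squares(lambda q:np.concatenate([proj(f,c2w(p,lev(q[0],d,.006)))[0]-uv for f,uv,d in o]),[.8]);print(r.x,r.fun.round(1))
```

```text
row [ 0.001 -0.     0.001] [-0.27 -0.04  0.02]
t 6.35 tip cradle mm [-87.5 -17.3  62.2] F [ 1.   0.4 -0.1] w 0.0856 q [-0.03  0.09 -0.46  1.02  0.    1.75]
[0.82532935] [-1.  -1.1 -0.1 -1.6 -0.1  0.1  0.3 -0.6]
```

Lever ≈0.83 rad (>0.6). Closing on the dowel.

>>> apply_moves --pt "0 0 0 0 0 0 -0.5" --pt "0 0 0 0 0 0 -0.5" --pt "0 0 0 0 0 0 -1" --pt "0 0 0 0 0 0 -1" --pt "0 0 0 0 0 0 -1" --grip_force 25

```text
time: 7.08
position: [0.4738, -0.0128, 0.2345]
orientation: [0.0, 0.776, 0.631, 0.0]
force: [-0.9, -0.0, 3.3]
gripper_width: 0.0232
grip_force: 24.4
```

Run:
```python
from h import *
from plant import eyes
go([-.05,-.018,.062],.173,0)
f=eyes.grab_frame("scene");g=eyes.grab_frame("top")
cv2.imwrite("pics/e.png",cv2.resize(np.hstack([f["img"][130:260,250:390],g["img"][120:250,240:380]]),None,fx=2.8,fy=2.8,interpolation=cv2.INTER_CUBIC))
```

```text
row [ 0.    -0.    -0.027] [ 0.08  3.81 -0.05]
t 7.075 tip cradle mm [-88.  -17.8  61.5] F [-0.9 -0.   3.3] w 0.0232 q [-0.03  0.09 -0.46  1.02  0.    1.75]
```

View pics/e.png

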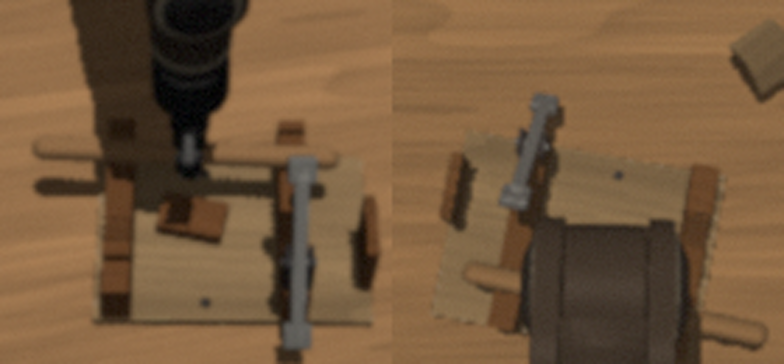

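>>> apply_moves --pt "0 0 -0.01 0.05 2 0 -1" --pt "0 0 -0.02 0.1 4 0 -1" --pt "0 0 -0.027 0.15 6 0 -1" --pt "0 0 -0.027 0.2 8 0 -1" --pt "0 0 -0.027 0.2 8.8 0 -1"

```text
time: 7.8
position: [0.5611, -0.0289, 0.2337]
orientation: [-0.0, 0.767, 0.641, -0.0]
force: [0.6, 0.2, -0.5]
gripper_width: 0.0235
grip_force: 24.5
```

Run:
```python
from h import *
from plant import eyes
go([0,-.018,.05],.173,0)
f=eyes.grab_frame("scene");g=eyes.grab_frame("top")
cv2.imwrite("pics/f.png",cv2.resize(np.hstack([f["img"][130:260,250:390],g["img"][120:250,240:380]]),None,fx=2.8,fy=2.8,interpolation=cv2.INTER_CUBIC))
```

```text
row [-0.  0. -0.] [ 0.02 -0.07  1.07]
t 7.8 tip cradle mm [  0.6 -18.2  60.7] F [ 0.6  0.2 -0.5] w 0.0235 q [-0.05  0.25 -0.27  1.05  0.    1.7 ]
```

View pics/f.png

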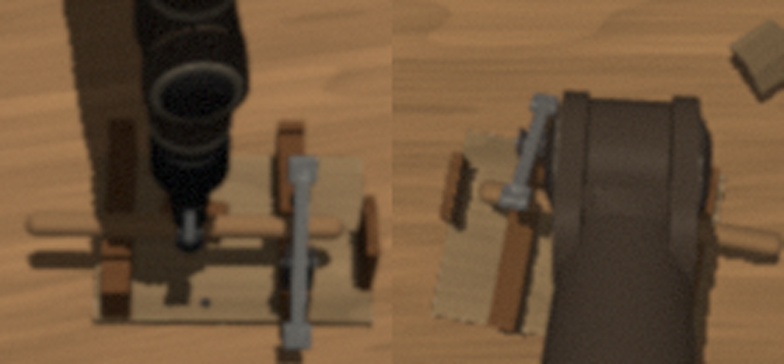

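The dowel is now above the notches (left crop, from (28,222) to (342,226)), lever still up. Lowering into the notches.

>>> apply_moves --pt "0 0 0 0 0 0.5 -1" --pt "0 0 0 0 0 1 -1" --pt "0 0 0 0 0 1.2 -1" --pt "0 0 0 0 0 1.2 -1"

```text
time: 8.4
position: [0.5605, -0.0288, 0.2225]
orientation: [0.0, 0.767, 0.641, 0.0]
force: [1.0, -0.4, 1.6]
gripper_width: 0.0231
grip_force: 24.6
```

```bash
cat > ends.py <<'E'
from h import *
from plant import eyes,silhouettes
p=np.load("p.npy");fs={}
for n in("scene","top"):
    fs[n]=eyes.grab_frame(n); m=silhouettes(n,"dowel")
    if not m: print(n,"none");continue
    v,u=np.nonzero(m[0]["pixels"]); 
    print(n,round(m[0]["confidence"],2),"umin",u.min(),np.median(v[u<u.min()+4]),"umax",u.max(),np.median(v[u>u.max()-4]),"| expected stop/free",proj(fs[n],c2w(p,[[0,.16,.07],[0,-.16,.07]])).round(1).tolist())
E
python3 ends.py; python3 -c "
from h import *
go([0,-.018,.05],.173,0)"
```

```text
scene 0.83 umin 260 212.0 umax 371 212.0 | expected stop/free [[379.6, 213.1], [266.7, 212.4]]
top 0.88 umin 271 189.0 umax 379 207.0 | expected stop/free [[263.7, 187.3], [372.1, 206.5]]
row [ 0.001 -0.    -0.   ] [ 0.01 -0.01 -0.05]
t 8.6 tip cradle mm [  0.3 -18.1  49.5] F [ 0.9 -1.1  2.6] w 0.0233 q [-0.05  0.25 -0.29  1.03 -0.    1.7 ]
```

>>> apply_moves --pt "0 0 0 0.5 0 0 -1" --pt "0 0 0 1 0 0 -1" --pt "0 0 0 1.5 0 0 -1" --pt "0 0 0 1.8 0 0 -1" --pt "0 0 0 1.9 0 0 -1"

```text
time: 9.22
position: [0.564, -0.0099, 0.2225]
orientation: [0.001, 0.767, 0.641, 0.0]
force: [1.4, -4.1, 5.0]
gripper_width: 0.0233
grip_force: 24.9
```

>>> apply_moves --pt "0 0 0 0.1 0 0 -1" --pt "0 0 0 0.2 0 0 -1" --pt "0 0 0 0.3 0 0 -1"

```text
time: 9.6
position: [0.5645, -0.0072, 0.2225]
orientation: [0.001, 0.767, 0.641, 0.0]
force: [1.6, -6.1, 4.2]
gripper_width: 0.0231
grip_force: 24.9
```

```bash
python3 ends.py; python3 -c "
from h import *
go([0,-.018,.05],.173,0)"
```

```text
scene 0.95 umin 267 211.5 umax 379 213.0 | expected stop/free [[379.6, 213.1], [266.7, 212.4]]
top 0.63 umin 162 287.5 umax 188 283.5 | expected stop/free [[263.7, 187.3], [372.1, 206.5]]
row [ 0.001  0.001 -0.   ] [-2.18 -0.02 -0.05]
t 9.8 tip cradle mm [ 0.4  3.7 49.4] F [ 1.7 -4.   3.9] w 0.0229 q [-0.01  0.26 -0.28  1.03 -0.    1.74]
```

>>> apply_moves --pt "0 0 0 0.1 0 0 -1" --pt "0 0 0 0.2 0 0 -1"

```text
time: 10.05
position: [0.5646, -0.0063, 0.2225]
orientation: [0.002, 0.768, 0.641, -0.002]
force: [1.6, -14.4, 5.4]
gripper_width: 0.0232
grip_force: 24.9
```

>>> apply_moves --pt "0 0 0 -0.05 0 0 -1" --pt "0 0 0 -0.1 0 0 -0.2" --pt "0 0 0 -0.1 0 0 0.2" --pt "0 0 0 -0.1 0 0 0.4" --pt "0 0 0 -0.1 0 0 0.4"

```text
time: 10.68
position: [0.5643, -0.0058, 0.222]
orientation: [-0.0, 0.767, 0.641, -0.0]
force: [-0.0, 1.0, 0.4]
gripper_width: 0.0597
grip_force: 0.0
```

>>> apply_moves --pt "0 0 0 0 0 -3 0.4" --pt "0 0 0 0 0 -8 0.4" --pt "0 0 0 -2 0 -13 0" --pt "0 0 0 -8 0 -17 -0.5" --pt "0 0 0 -14 0 -17 -1"

```text
time: 11.3
position: [0.5409, -0.1389, 0.3951]
orientation: [0.002, 0.766, 0.642, 0.002]
force: [2.0, -0.4, -0.4]
gripper_width: 0.0066
grip_force: 0.0
```

```bash
python3 ends.py; python3 -c "
from h import *
import cv2
from plant import eyes
go([.03,.09,.25],.173,0)
f=eyes.grab_frame('scene');g=eyes.grab_frame('top')
cv2.imwrite('pics/g.png',cv2.resize(np.hstack([f['img'][130:260,250:390],g['img'][120:250,240:380]]),None,fx=2.8,fy=2.8,interpolation=cv2.INTER_CUBIC))"
```

```text
scene 0.63 umin 267 211.5 umax 379 212.5 | expected stop/free [[379.6, 213.1], [266.7, 212.4]]
top 0.67 umin 264 188.0 umax 356 204.0 | expected stop/free [[263.7, 187.3], [372.1, 206.5]]
row [ 0.    -0.001 -0.003] [22.06  2.96 -3.11]
t 11.5 tip cradle mm [-2.000e-01 -1.304e+02  2.188e+02] F [ 0.5  0.1 -0.5] w 0.0001 q [-0.25  0.19  0.01  1.39  0.    1.5 ]
```

View pics/g.png

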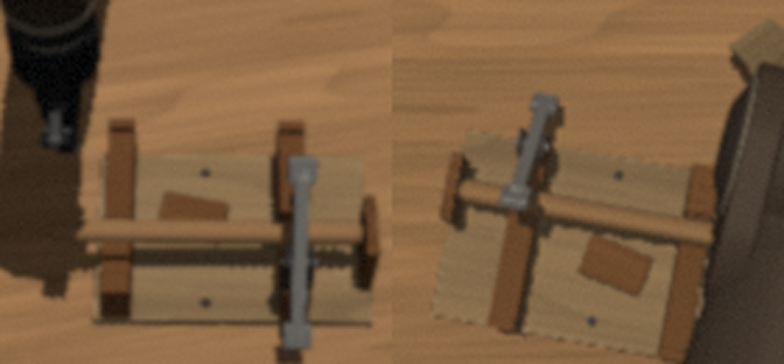

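The dowel lies in both notches with its end against the stop (left crop 365,232), lever still up. Now over the nose.

>>> apply_moves --pt "0 0 0 5 0.5 -3.1 -1" --pt "0 0 0 11 1.5 -3.1 -1" --pt "0 0 0 17 3 -3.1 -1" --pt "0 0 0 22.1 3 -3.1 -1" --pt "0 0 0 22.1 3 -3.1 -1"

```text
time: 12.22
position: [0.6095, 0.079, 0.4214]
orientation: [-0.001, 0.765, 0.644, -0.001]
force: [0.7, -0.3, -0.5]
gripper_width: 0.0005
grip_force: 0.0
```

```bash
python3 -c "
from h import *
go([.018,.09,.19],.173,0)"
```

```text
row [-0.002 -0.     0.008] [-0.65 -1.12  5.85]
t 12.225 tip cradle mm [ 28.9  96.6 248.4] F [ 0.7 -0.3 -0.5] w 0.0005 q [0.13 0.3  0.22 1.49 0.   1.87]
```

>>> apply_moves --pt "0 0 0.008 -0.6 -0.5 2 -1" --pt "0 0 0.008 -0.6 -1 4.5 -1" --pt "0 0 0.008 -0.6 -1.1 5.8 -1" --pt "0 0 0.008 -0.6 -1.1 5.8 -1"

```text
time: 12.72
position: [0.5971, 0.07, 0.3639]
orientation: [-0.001, 0.77, 0.638, -0.001]
force: [0.0, -1.0, -0.3]
gripper_width: 0.0002
grip_force: 0.0
```

```bash
python3 -c "
from h import *
go([.0146,.09,.1712],.173,0)"
```

```text
row [-0.002  0.001 -0.008] [ 0.44 -0.39  1.97]
t 12.725 tip cradle mm [ 18.2  85.5 190.9] F [ 0.  -1.  -0.3] w 0.0002 q [ 0.12  0.27  0.05  1.35 -0.    1.87]
```

>>> apply_moves --pt "0 0 -0.005 0.4 -0.4 2 -1" --pt "0 0 -0.005 0.4 -1.7 3.2 -1" --pt "0 0 -0.005 0.4 -2.75 4.6 -1" --pt "0 0 -0.005 0.4 -3.3 5.6 -1" --pt "0 0 -0.005 0.4 -3.5 6.2 -1"

```text
time: 13.35
position: [0.5639, 0.0804, 0.3032]
orientation: [0.0, 0.768, 0.64, 0.001]
force: [0.9, 0.1, 1.6]
gripper_width: 0.0002
grip_force: 0.7
```

```bash
python3 -c "
from h import *
go([-.022,.09,.117],.173,0)"
```

```text
row [ 0.001 -0.    -0.003] [ 0.01 -0.61  1.32]
t 13.35 tip cradle mm [-15.7  90.  130.2] F [0.9 0.1 1.6] w 0.0002 q [ 0.14  0.23 -0.14  1.2   0.    1.89]
```

In contact (1.6 N). Lowering the last bit gently.

>>> apply_moves --pt "0 0 0 0 -0.3 0.6 -1" --pt "0 0 0 0 -0.6 1.1 -1" --pt "0 0 0 0 -0.6 1.3 -1" --pt "0 0 0 0 -0.6 1.3 -1"

```text
time: 13.85
position: [0.5576, 0.0814, 0.2903]
orientation: [-0.0, 0.768, 0.64, -0.0]
force: [-1.6, -0.2, 4.4]
gripper_width: -0.0004
grip_force: 2.3
```

>>> apply_moves --pt "0 0 0 0 0 0.1 -1" --pt "0 0 0 0 0 0.2 -1" --pt "0 0 0 0 0 0.2 -1"

```text
time: 14.22
position: [0.5574, 0.0814, 0.2898]
orientation: [0.0, 0.768, 0.64, 0.001]
force: [-6.4, -0.0, 14.5]
gripper_width: 0.0
grip_force: 7.2
```

Pad is firmly on the dowel (14.5 N, tip at 117 mm as expected). Retreating.

>>> apply_moves --pt "0 0 0 0 0 -2 -1" --pt "0 0 0 0 0 -7 -1" --pt "0 0 0 0 0 -12 -1" --pt "0 0 0 -5 -2 -15 -1" --pt "0 0 0 -11 -4 -15 -1"

```text
time: 14.85
position: [0.4989, -0.0193, 0.44]
orientation: [0.001, 0.767, 0.641, 0.001]
force: [0.9, -0.9, 0.1]
gripper_width: -0.0002
grip_force: 0.0
```

>>> apply_moves --pt "0 0 0 -6 -1 0 -1" --pt "0 0 0 -12 -2 0 -1" --pt "0 0 0 -18 -3 0 -1" --pt "0 0 0 -22 -3 0 -1" --pt "0 0 0 -22 -3 0 -1"

```text
time: 15.48
position: [0.4291, -0.2321, 0.4373]
orientation: [-0.0, 0.77, 0.638, -0.0]
force: [1.0, 0.4, 0.3]
gripper_width: 0.0
grip_force: 0.0
```

```bash
python3 ends.py; python3 -c "
from h import *
import cv2
from plant import eyes
p=np.load('p.npy')
f=eyes.grab_frame('scene');g=eyes.grab_frame('top')
for x in (f,g): print('nose/tail at .06',proj(x,c2w(p,[lev(.06,.092,.006),lev(.06,-.076,.006)])).round(1).tolist())
cv2.imwrite('pics/h.png',cv2.resize(np.hstack([f['img'][130:260,250:390],g['img'][120:250,240:380]]),None,fx=2.8,fy=2.8,interpolation=cv2.INTER_CUBIC))"
```

```text
scene 0.97 umin 267 211.5 umax 378 212.5 | expected stop/free [[379.6, 213.1], [266.7, 212.4]]
top 0.76 umin 265 188.0 umax 371 206.0 | expected stop/free [[263.7, 187.3], [372.1, 206.5]]
nose/tail at .06 [[355.7, 192.9], [357.9, 248.4]]
nose/tail at .06 [[283.6, 202.5], [294.7, 145.1]]
```

View pics/h.png

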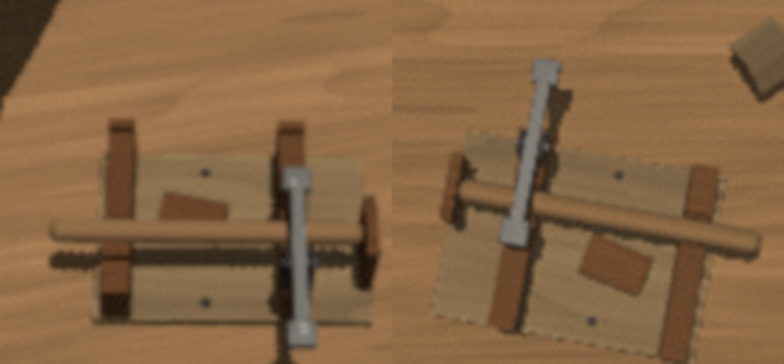

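Run:
```python
import cv2,numpy as np
g,h=[cv2.cvtColor(cv2.imread(f"pics/{n}.png"),cv2.COLOR_BGR2GRAY).astype(np.float32) for n in"gh"]
for n,(r0,r1,c0,c1) in {"scene":(222,240,335,385),"top":(178,204,445,500)}.items():
    for x in(g,h): print(n,x[r0+4:r1-4,c0:c1:3].mean(0).round().astype(int).tolist())
```

```text
scene [113, 113, 114, 113, 113, 113, 112, 110, 98, 73, 50, 65, 73, 78, 92, 108, 115]
scene [112, 112, 112, 113, 114, 113, 112, 108, 98, 70, 51, 61, 74, 78, 91, 108, 114]
top [88, 79, 77, 67, 59, 76, 94, 104, 105, 104, 105, 106, 106, 106, 105, 106, 106, 105, 102]
top [89, 80, 78, 69, 59, 77, 96, 103, 105, 106, 106, 106, 106, 107, 106, 106, 107, 106, 106]
```

The dowel end has not moved since it was pressed against the stop: the edge profiles are identical. The lever matches its predicted 0.06 rad pixels, and the robot is clear.

```bash
python3 -c "
from plant import bot
print(bot.close_job())"
```

```text
the job is handed in; nothing more can be done
None
```

I handed the job in with the dowel seated in both notches and its end against the stop, the lever pad down on it and the arm clear; the hand-in call gave no verdict, so these are my own camera and force checks.

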